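# Free the jammed cork from the feed tube

### The job

The clear feed tube of the stall's juice press has a cork bung jammed in it. Take the push rod with the red disc out of the tool rack, push the cork right through the tube with it so that it drops into the steel tray at the far end, then lay the rod down flat on the slate board. Do not touch the cork with the gripper, and leave everything else on the counter and in the rack where it is.

Things in the scene. Friction and masses are not known exactly. Their poses are not given: they have to be found in the camera images.
- rod: push rod, 200 mm long, 0.12 kg. Origin on its axis at mid-length, local -y to the pushing end: dark square grip y +100 to +40, beech shaft (16 mm diameter) to -90, red disc (36 mm diameter) -90 to -100. Lies level, axis 18 mm above its support. Starts in one bay of the rack, grip inside, axis 26 mm above the counter, 80 to 95 mm sticking out; most of its weight is in the grip
- rod_grip (a point): centre of the rod's dark grip (36 x 36 mm, 60 mm long), 70 mm behind the rod's origin; same axes as rod. Held here, 140 mm of shaft and disc stand free ahead of the grip
- rod_face (a point): centre of the red disc's outer face, the pushing end, 100 mm ahead of the rod's origin; same axes as rod
- rack: low pale-yellow tool rack, fixed, 130 mm deep (y), 265 wide (x), 64 tall. Origin at the centre of its underside. Three bays side by side at local x = -85, 0, +85, each 75 mm wide and 48 mm high inside (floor and roof 8 mm thick), closed at the back, open to local -y, where the front is at y = -65. Tools slide straight out along local -y
- station: fixed pale-yellow plinth 150 mm wide (x), 44 tall, y -215 to +55, carrying a clear tube along local y and, beyond its -y end, a steel tray. Origin on the counter below the tube's middle. Tube: axis 105 mm high, 120 long (y -60 to +60), open both ends, bore 54 mm, 65 mm over the end rings; a black spring housing on top reaches 152 mm. The push goes towards local -y
- tray (a point): middle of the steel catch tray's floor, 50 mm above the counter, 140 mm beyond the tube's middle; axes as station. Inside 142 x 142 mm; side walls reach 86 mm, the end wall 100 mm, the wall by the tube 62 mm above the counter
- near_mouth (a point): centre of the tube's open end away from the tray, on the tube axis, 105 mm above the counter; same axes as station (+y points out of the tube)
- far_mouth (a point): centre of the tube's other end, above the edge of the tray; same axes as station
- bung: cork bung, 50 mm diameter, 60 mm long along its local y, 0.05 kg, origin at its centre. Starts wholly inside the tube, centre at station y -10 to +20 mm. A spring shoe in the tube's roof grips it: it takes roughly 5 to 12 N to move, less once it has gone 30 to 50 mm. The shoe leaves 48 mm of height free in the bore; the rod on the tube's axis passes clear
- board: dark slate board fixed on the counter, 130 mm (x) by 220 mm (y), 8 mm thick; origin at the centre of its underside
- brush: blue pastry brush, 200 mm long, lying in another bay of the rack, to be left there; origin on its axis at mid-length, grip 36 mm square, head 40 mm wide at -y
- scraper: scraper with green grip and steel blade, 195 mm long, lying in another bay of the rack, to be left there; origin on its axis 100 mm from the end of the grip, grip 36 mm square, blade 42 mm wide at -y
- jar: amber glass preserve jar, 90 mm across, 130 tall mm, standing on the counter, to be left alone; origin at the centre of its underside
- juice: yellow juice bottle, 64 mm across, 160 tall mm, standing on the counter, to be left alone; origin at the centre of its underside
- cup: white cup, 80 mm across, 90 tall mm, standing on the counter, to be left alone; origin at the centre of its underside
- bowl: terracotta bowl, 120 mm across, 50 tall mm, standing on the counter, to be left alone; origin at the centre of its underside
- tin: red box, 90 x 70 x 70 mm, standing on the counter, to be left alone; origin at the centre of its underside
- can: green can, 66 mm across, 85 tall mm, standing on the counter, to be left alone; origin at the centre of its underside

How it is judged:
By the outcome, as a careful person would: the job done as asked, in the order asked, and still so for the second after the job is handed in, with the robot touching nothing.
It also fails if it takes over 70 s, if anything falls off the work surface, if the arm or the gripper's body presses on something with over 40 N, if the wrist force passes 120 N, or if a joint passes its speed limit or range.

### The arm

A 6-joint arm with a two-finger parallel gripper is mounted at the origin on the work surface. World frame = base frame: x ahead of the robot, y to its left, z up, the work surface at z = 0. Lengths are in m, angles in degrees, forces in N, time in s.
With the tool pointing down it reaches from about 0.4 to 0.825 m from the base axis. Payload 7 kg.
Tool frame: the origin (TCP) lies on the centre line of the jaws, within the pads' length; the fingertips stand 11 mm ahead of it and the grasp point (between the pads) lies 8 mm behind it; z points along the fingers, y is the line along which they close (so a half turn about z gives the same grasp; the last joint's range is limited). The gripper opens to 88 mm and grips with 3 to 60 N. Pads are 19 mm wide; open, the fingers measure 130 mm over their backs; the gripper's body (78 mm by 193 mm) begins 47 mm behind the grasp point.
Start: joints at [-58.493, 20.546, 0.682, 0, -70.136, -16.507], TCP at [0.175, -0.652, 0.238] pointing down, gripper open.
Joint ranges: [-176.03, 176.03], [-82.01, 121.73], [-58.28, 71.71], [-173.87, 95.51], [-174.79, -0.11], [-173.66, 173.66]. Speed limits (degrees/s): [136.94, 136.94, 172.46, 180, 180, 180].

### API

Orientations are given as [roll, pitch, yaw] about the fixed x, y, z axes, in that order (R = Rz(yaw) Ry(pitch) Rx(roll)).
In Python, from plant import r, capture, camera_model, job gives the robot as it stands.
- The arm moves only by the tool drive_tool, never from a script. Its argument "increments" is a list that holds one entry, the list of rows, each a list of 5 numbers: the gripper's target within -1 to 1 (fully open at 1, half-way at 0, shut at -1), then the shift along the tool's x, y, z scaled (see below), then the turn about the tool's z scaled (see below). In form: [[[gripper, tx, ty, tz, roll], ...]]. A call has 1 to 5 rows; each row is the pose to reach, as a shift and turn from the pose commanded when the call began, along the tool's axes at that moment, turning the shorter way round; what a row does not reach only later rows make up. The controller multiplies each number of a shift by 120 mm and each number of a turn by 360 degrees. A row lasts 1/8 s, in which the tool goes at most 62.5 mm and 10.7 degrees, less where a joint would pass 70% of its speed; a pose out of reach is approached as far as the arm can. A call with a number of a shift or a turn outside -1 to 1 is refused whole. A call with a gripper value outside its range is refused whole. The fingers move at their own pace and stop on an object; "squeeze" is the grip in N (left out, the last holds). Time passes only in rows, so rows that repeat a pose let the fingers close. It gives the time, the measured TCP pose, the force, the opening and the grip force at its end, in the units of the state.
- r.get_state(): the state, without advancing time (a new reading comes with each control period).
- capture(name): name is "scene" or "side" or "wrist"; returns the picture (480x640x3 uint8, red, green, blue); there is no depth.
- camera_model(name): a dict with "camera_matrix" (3x3 intrinsics, pixels), "rvec" (rotation vector, rad) and "tvec" (3), from world to camera coordinates, as OpenCV has them. Camera axes: x right, y down, z forward; pixel columns grow to the right and rows downward; lengths in m; the calibration is good to about 2 mm. A picture is of the moment at which its call begins: read the wrist's pose just before it. camera_model takes no time and is no camera call; for the wrist camera it gives the pose at the moment of the call.
- job.close_job(): hands the job in; it is judged then, once.
The state is a dict: "time_s": time; "joints": joint angles; "qd": joint speeds; "joint_torque": joint torques, N m; "tcp_pos": TCP position; "eef_rot": TCP orientation; "contact_force": force on the tool from outside, world axes, zero at the start; "moment": the same for the moment, N m; "gripper_width": finger opening in m; "gripper_force": force on a finger pad.
Only numpy, scipy, OpenCV 4.12 (cv2) and the standard library are available. Lean on these libraries where they do the work, as an engineer would, in place of code of your own. Each camera call takes 0.05 s, during which the arm holds its last target. There are 200 camera calls.

## Working session

There is one attempt and no reset: what is moved stays moved. The work goes in short steps, Python scripts to look and compute and a tool call to move; the robot and the scene stay as the last step left them, time stands still between calls to the robot, and variables do not carry over. Pictures are saved under pics/ and viewed, at most 10 in all, crops included, and the job is handed in when it is done.

Besides the shell and the picture viewer there is one more tool, called after ">>>" in YAML: its name, and indented under it one key for each argument. drive_tool: Moves the arm, as the interface text tells. Its arguments: {"type":"object","properties":{"increments":{"type":"array"},"squeeze":{"type":"number"}},"required":["increments"]}

```bash
mkdir -p pics; ls; python3 - <<'E'
from plant import r,capture,camera_model,job
import cv2,numpy as np
for n in("scene","side"):
    im=capture(n); cv2.imwrite(f"pics/{n}.png",im[:,:,::-1])
    c=camera_model(n);R=cv2.Rodrigues(np.array(c["rvec"]))[0];print(n,-R.T@np.array(c["tvec"]).ravel(),R[2],c["camera_matrix"][0][0])
print(r.get_state())
E
```

```text
pics
scene [1.19290734 0.41232992 0.61268517] [-0.70109734 -0.396576   -0.59261285] 444.2519530862777
side [0.29777864 1.10054234 0.99307282] [ 0.18243644 -0.7374855  -0.65025539] 599.9866365216383
{'time_s': 0.1, 'joints': array([-5.84934215e+01,  2.05875039e+01,  6.40373502e-01, -1.60558439e-02,
       -7.01369381e+01, -1.65078271e+01]), 'qd': array([-0.03206454, -0.0199683 ,  0.04293114,  0.14159553, -0.03979025,
        0.09199984]), 'joint_torque': array([-7.52994110e-04, -5.84164560e+01,  2.93750596e+01,  7.01563686e+00,
        1.00877820e-02, -7.62223726e-05]), 'tcp_pos': array([ 0.17456038, -0.65161171,  0.23672997]), 'eef_rot': array([ 1.79915108e+02, -9.41743224e-03, -1.65006708e+02]), 'contact_force': array([-0.93455518,  0.02466358, -0.4159311 ]), 'moment': array([-0.03691459, -0.00579353,  0.0470921 ]), 'gripper_force': 0.0, 'gripper_width': 0.08799616334176642}
```

View pics/scene.png

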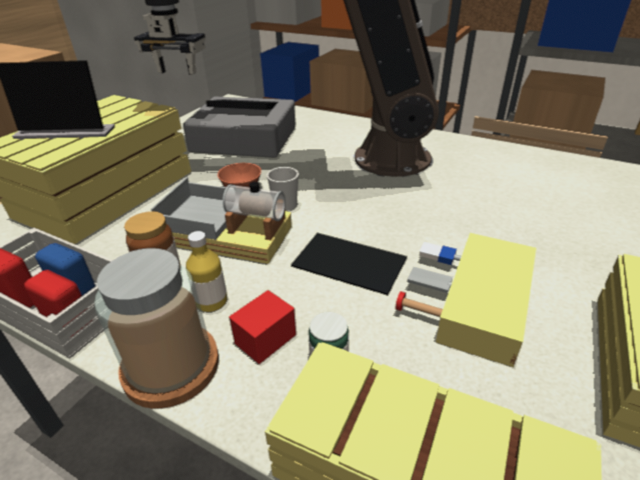

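View pics/side.png

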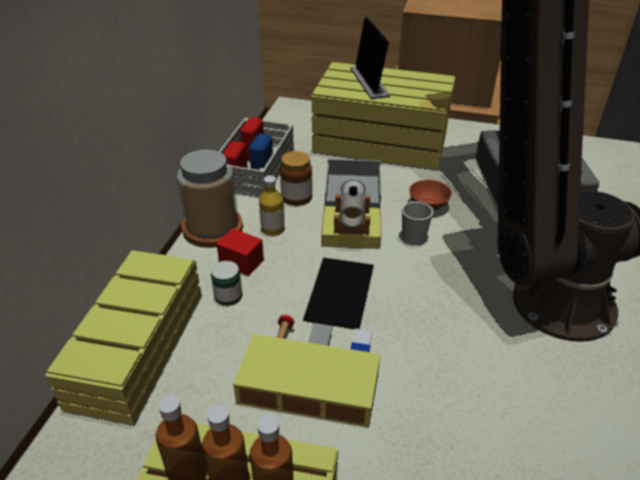

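```bash
python3 - <<'E'
import cv2,numpy as np
s=cv2.imread("pics/scene.png");d=cv2.imread("pics/side.png")
def crop(im,x,y,w,h,k):
    o=cv2.resize(im[y:y+h,x:x+w],None,fx=k,fy=k,interpolation=cv2.INTER_CUBIC)
    for i in range(x-x%10+10,x+w,10):
        cv2.line(o,((i-x)*k,0),((i-x)*k,4 if i%50 else 14),(0,0,255),1)
        if i%20==0: cv2.putText(o,str(i),((i-x)*k-10,24),0,.35,(0,0,255))
    for i in range(y-y%10+10,y+h,10):
        cv2.line(o,(0,(i-y)*k),(4 if i%50 else 14,(i-y)*k),(0,0,255),1)
        if i%20==0: cv2.putText(o,str(i),(6,(i-y)*k+4),0,.35,(0,0,255))
    return o
cv2.imwrite("pics/a.png",crop(s,390,230,160,120,5))
cv2.imwrite("pics/b.png",crop(s,150,160,160,120,5))
o=np.zeros((520,785,3),np.uint8)
a=crop(d,315,150,80,130,4);b=crop(d,230,310,155,115,3)
o[:520,:320]=a;o[:345,320:]=b;cv2.imwrite("pics/c.png",o)
E
```

```text
(no output)
```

View pics/a.png

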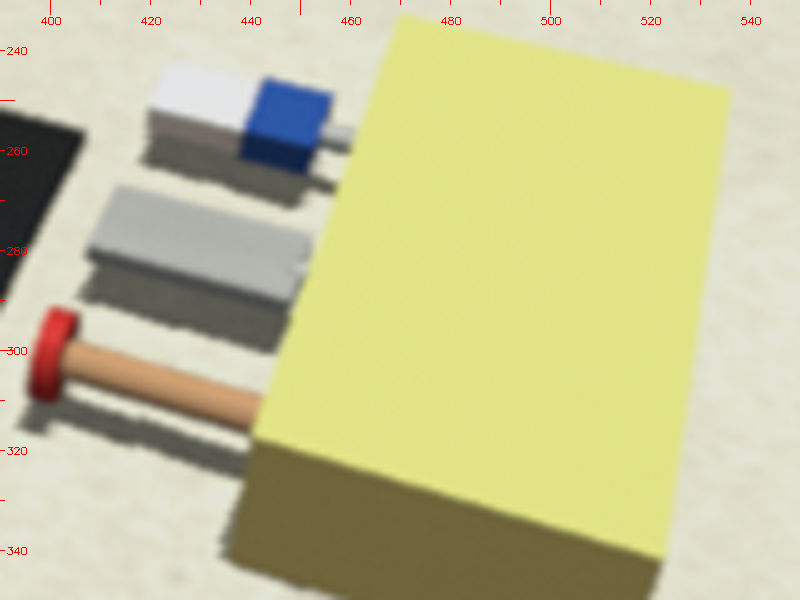

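View pics/b.png

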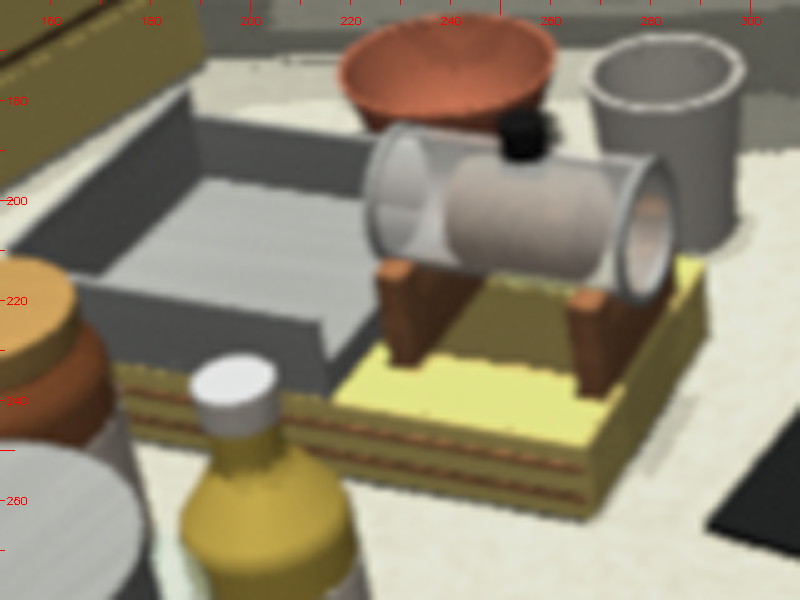

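View pics/c.png

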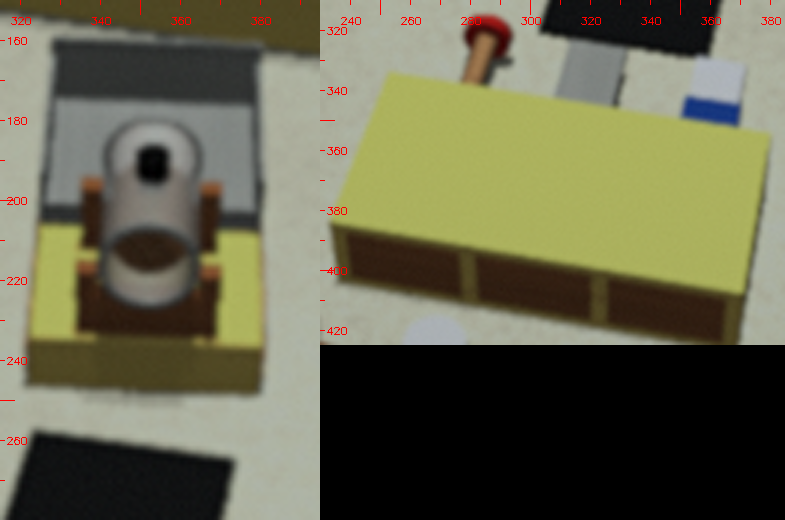

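```bash
cat > h.py <<'E'
import cv2,numpy as np
from scipy.optimize import least_squares
from plant import r,capture,camera_model,job
C={n:camera_model(n) for n in("scene","side")}
def proj(c,P): return cv2.projectPoints(np.array(P,float).reshape(-1,3),np.array(c["rvec"]),np.array(c["tvec"]),np.array(c["camera_matrix"]),None)[0].reshape(-1,2)
def W(p,L):
    a=np.deg2rad(p[2]);L=np.array(L,float);c,s=np.cos(a),np.sin(a)
    return np.c_[p[0]+c*L[:,0]-s*L[:,1],p[1]+s*L[:,0]+c*L[:,1],L[:,2]]
def fit(obs,p0):  # obs: (cam dict, local, uv)
    f=lambda p:np.concatenate([(proj(c,W(p,[l]))-uv).ravel() for c,l,uv in obs])
    o=least_squares(f,p0,x_scale=[.01,.01,1],loss="soft_l1");return o.x,f(o.x).reshape(-1,2).round(1).tolist()
def ray(c,uv,z):
    R=cv2.Rodrigues(np.array(c["rvec"]))[0];o=-R.T@np.array(c["tvec"]).ravel()
    d=R.T@np.linalg.inv(np.array(c["camera_matrix"]))@np.array([*uv,1.]);return o+d*(z-o[2])/d[2]
E
python3 - <<'E'
from h import *
S,D=C["scene"],C["side"]
X,Y,Z=.1325,.065,.064
print("rack",*fit([(S,(-X,-Y,Z),(470.5,233)),(S,(-X,Y,Z),(536,248)),(S,(X,-Y,Z),(440.5,317)),(S,(X,Y,Z),(522.5,342)),
 (D,(X,-Y,Z),(253,334)),(D,(-X,-Y,Z),(380,354)),(D,(X,Y,Z),(234,385)),(D,(-X,Y,Z),(372,408))],[.55,.35,0]))
print("station",*fit([(S,(.075,.055,.044),(267,248.5)),(S,(.075,.055,0),(267.5,263.5)),(S,(-.075,.055,.044),(290.5,213)),(S,(0,.06,.105),(279.5,205.5)),(S,(0,-.06,.105),(228,199)),
 (D,(.075,.055,.044),(322,235)),(D,(-.075,.055,.044),(360.5,237)),(D,(0,.06,.105),(352,216)),(D,(.075,.055,0),(321,246)),(D,(-.075,.055,0),(360,248))],[.5,-.3,0]))
X,Y,Z=.065,.11,.008
print("board",*fit([(S,(-X,-Y,Z),(319,235)),(S,(-X,Y,Z),(406.5,256.5)),(S,(X,Y,Z),(389,290)),(S,(X,-Y,Z),(291.5,265)),
 (D,(X,-Y,Z),(323,258)),(D,(-X,-Y,Z),(373,265)),(D,(X,Y,Z),(305,319)),(D,(-X,Y,Z),(360,327))],[.55,.0,0]))
z=.026
print("disc",ray(S,(400.5,301),z),ray(D,(286.5,322),z)); print("shaft", ray(S,(441,311.5),z),ray(D,(279,337),z))
for n,uS,uD,z in(("juice",(198,237),(269,180),.16),("cup",(283.5,174),(418,210),.09),("can",(329,325),(227,269),.085)): print(n,ray(S,uS,z).round(3),ray(D,uD,z).round(3))
E
```

```text
rack [0.50933282 0.38658964 3.1676089 ] [[-0.9, -1.5], [0.3, -1.6], [-0.1, -1.1], [1.0, -1.3], [-0.7, 0.0], [0.0, 0.4], [-1.4, -0.7], [-1.1, 0.1]]
station [ 0.53946953 -0.12218769 12.01437274] [[-0.6, -0.1], [0.8, 1.0], [-0.3, -2.1], [-0.5, 0.2], [0.3, -0.4], [-1.5, -1.3], [19.1, -1.3], [-1.1, 0.6], [-0.6, 1.0], [18.5, 1.1]]
board [0.51276333 0.09990722 3.34487061] [[-2.2, -4.1], [1.5, -2.5], [0.4, 1.7], [-0.8, -1.7], [-0.7, -0.8], [0.6, -0.8], [-2.1, 0.9], [0.2, 1.6]]
disc [0.60385564 0.24698753 0.026     ] [0.59913163 0.24495494 0.026     ]
shaft [0.59613846 0.32109015 0.026     ] [0.60156772 0.29073971 0.026     ]
juice [ 0.749 -0.084  0.16 ] [ 0.744 -0.086  0.16 ]
cup [ 0.377 -0.148  0.09 ] [ 0.372 -0.155  0.09 ]
can [0.765 0.182 0.085] [0.759 0.176 0.085]
```

```bash
python3 - <<'E'
from h import *
S,D=C["scene"],C["side"]
p,e=fit([(S,(.075,.055,.044),(267,248.5)),(S,(.075,.055,0),(267.5,263.5)),(S,(-.075,.055,.044),(290.5,212)),(S,(0,.06,.105),(279.5,205.5)),(S,(0,-.06,.105),(228,199)),
 (D,(.075,.055,.044),(323.7,234)),(D,(-.075,.055,.044),(380.7,236.7)),(D,(0,.06,.105),(352,216)),(D,(.075,.055,0),(321.7,246)),(D,(-.075,.055,0),(380,248))],[.5,-.3,0])
print(p,e);print(W(p,[(0,.06,.105),(0,-.06,.105),(0,-.14,.05)]))
print(ray(D,(281.3,336.7),.026))
s=r.get_state();Rt=cv2.Rodrigues;c=camera_model("wrist");R=cv2.Rodrigues(np.array(c["rvec"]))[0]
o=-R.T@np.array(c["tvec"]).ravel();print("wristcam",o,R[2],s["tcp_pos"],s["eef_rot"])
E
```

```text
[ 0.53715728 -0.12356254 12.13106572] [[-0.4, -0.9], [1.0, 0.2], [-0.3, -1.7], [-0.5, -0.5], [0.4, -1.0], [-2.2, -0.4], [-0.0, -1.2], [-0.0, 0.4], [-0.2, 0.9], [-0.5, 0.8]]
[[ 0.52454836 -0.06490237  0.105     ]
 [ 0.5497662  -0.1822227   0.105     ]
 [ 0.5665781  -0.26043626  0.05      ]]
[0.59708598 0.2886615  0.026     ]
wristcam [ 0.09373889 -0.67368934  0.38394877] [ 0.29550742  0.08093895 -0.95190559] [ 0.17456038 -0.65161171  0.23672997] [ 1.79915108e+02 -9.41743224e-03 -1.65006708e+02]
```

>>> drive_tool:
  increments:
    - [[0.2,0,0,-0.6,-0.03],[0.2,0,0,-0.6,-0.06],[0.2,0,0,-0.6,-0.09],[0.2,0,0,-0.6,-0.11],[0.2,0,0,-0.6,-0.11]]

```text
time_s: 0.72
tcp_pos: [0.1747, -0.6518, 0.3091]
eef_rot: [180.0, 0.0, -125.5]
contact_force: [0.2, 0.6, 0.5]
gripper_width: 0.0529
gripper_force: 0.0
```

>>> drive_tool:
  increments:
    - [[0.2,0,0,0,-0.03],[0.2,0,0,0,-0.06],[0.2,0,0,0,-0.09],[0.2,0,0,0,-0.11],[0.2,0,0,0,-0.11]]

```text
time_s: 1.35
tcp_pos: [0.1747, -0.6519, 0.3093]
eef_rot: [180.0, 0.0, -86.0]
contact_force: [0.1, 0.4, -0.4]
gripper_width: 0.0522
gripper_force: 0.0
```

>>> drive_tool:
  increments:
    - [[0.2,-0.47,-0.25,0,0],[0.2,-0.94,-0.5,0,0],[0.2,-0.94,-0.5,0,0]]

```text
time_s: 1.72
tcp_pos: [0.2274, -0.5324, 0.3106]
eef_rot: [-179.9, -0.1, -85.9]
contact_force: [-1.0, 0.1, -0.2]
gripper_width: 0.0529
gripper_force: 0.0
```

>>> drive_tool:
  increments:
    - [[0.2,-0.47,-0.25,0,0],[0.2,-0.94,-0.5,0,0],[0.2,-0.94,-0.5,0,0]]

```text
time_s: 2.1
tcp_pos: [0.279, -0.416, 0.3103]
eef_rot: [-179.9, -0.0, -85.8]
contact_force: [-0.1, -0.9, 0.5]
gripper_width: 0.0525
gripper_force: 0.0
```

>>> drive_tool:
  increments:
    - [[0.2,-0.47,-0.25,0,0],[0.2,-0.94,-0.5,0,0],[0.2,-0.94,-0.5,0,0]]

```text
time_s: 2.48
tcp_pos: [0.3309, -0.2993, 0.31]
eef_rot: [-179.9, -0.0, -85.7]
contact_force: [-0.8, -0.4, 0.2]
gripper_width: 0.0528
gripper_force: 0.0
```

>>> drive_tool:
  increments:
    - [[0.2,-0.47,-0.25,0,0],[0.2,-0.94,-0.5,0,0],[0.2,-0.94,-0.5,0,0]]

```text
time_s: 2.85
tcp_pos: [0.3826, -0.1826, 0.3098]
eef_rot: [-180.0, -0.0, -85.7]
contact_force: [-1.2, 0.0, -0.5]
gripper_width: 0.0525
gripper_force: 0.0
```

>>> drive_tool:
  increments:
    - [[0.2,-0.47,-0.25,0,0],[0.2,-0.94,-0.5,0,0],[0.2,-0.94,-0.5,0,0]]

```text
time_s: 3.22
tcp_pos: [0.4341, -0.0662, 0.3093]
eef_rot: [180.0, -0.0, -85.8]
contact_force: [0.3, -1.7, -0.9]
gripper_width: 0.0526
gripper_force: 0.0
```

>>> drive_tool:
  increments:
    - [[0.2,-0.47,-0.25,0,0],[0.2,-0.94,-0.5,0,0],[0.2,-0.94,-0.5,0,0]]

```text
time_s: 3.6
tcp_pos: [0.4858, 0.0502, 0.3087]
eef_rot: [179.9, -0.1, -85.8]
contact_force: [-0.2, -0.2, 0.5]
gripper_width: 0.0524
gripper_force: 0.0
```

>>> drive_tool:
  increments:
    - [[0.2,-0.47,-0.25,0.2,0],[0.2,-0.94,-0.5,0.3,0],[0.2,-0.94,-0.5,0.3,0]]

```text
time_s: 3.98
tcp_pos: [0.537, 0.1664, 0.2713]
eef_rot: [179.8, -0.1, -85.9]
contact_force: [0.6, -1.2, -1.0]
gripper_width: 0.0525
gripper_force: 0.0
```

>>> drive_tool:
  increments:
    - [[0.2,-0.47,-0.25,0.2,0],[0.2,-0.94,-0.55,0.5,0],[0.2,-0.94,-0.55,0.5,0],[0.2,-0.94,-0.55,0.5,0]]

```text
time_s: 4.47
tcp_pos: [0.5939, 0.282, 0.2122]
eef_rot: [179.9, -0.1, -85.9]
contact_force: [0.8, -0.2, 0.3]
gripper_width: 0.0525
gripper_force: 0.0
```

```bash
python3 - <<'E'
from h import *
import pickle
c=camera_model("wrist");s=r.get_state();im=capture("wrist");pickle.dump((c,s),open("w1.pkl","wb"))
cv2.imwrite("pics/w1.png",im[:,:,::-1]);print(s["tcp_pos"],s["eef_rot"])
p=[0.5093,0.3866,3.17]
print(proj(c,W(p,[(.085,-.065,.064),(.1325,-.065,.064),(.085,-.145,.026),(.085,-.065,.026)])))
E
```

```text
[0.59392915 0.28196184 0.21216904] [ 1.79879353e+02 -1.07778864e-01 -8.59017026e+01]
[[311.64477549 280.4948836 ]
 [258.50480367 279.77603818]
 [313.19820052 184.64217428]
 [312.40105884 265.29312898]]
```

View pics/w1.png

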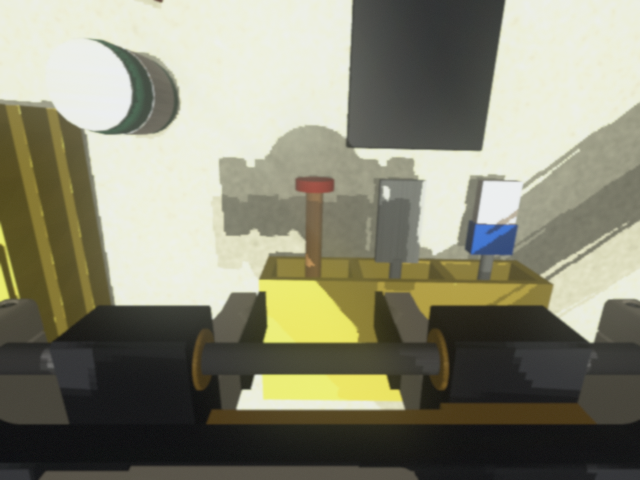

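```bash
python3 - <<'E'
from h import *
import pickle
c,s=pickle.load(open("w1.pkl","rb"))
a=ray(c,(315,185.5),.026);b=ray(c,(314,262),.026);print(a,b,np.degrees(np.arctan2(-(b-a)[0],(b-a)[1])))
print(ray(c,(347,146),.008),ray(c,(483,150),.008),ray(c,(261,281),.064))
E
```

```text
[0.60046802 0.24719544 0.026     ] [0.59640623 0.32279986 0.026     ] 3.0752221487444955
[0.57275244 0.2104844  0.008     ] [0.44337988 0.20495828 0.008     ] [0.64294301 0.33005854 0.064     ]
```

>>> drive_tool:
  increments:
    - [[0.2,-0.02,-0.04,0.4,0.002],[0.2,-0.02,-0.04,0.8,0.002],[0.2,-0.02,-0.04,1.0,0.002],[0.2,-0.02,-0.04,1.0,0.002]]

```text
time_s: 5.03
tcp_pos: [0.5974, 0.2841, 0.0933]
eef_rot: [179.9, -0.1, -86.6]
contact_force: [0.7, -0.2, -0.0]
gripper_width: 0.0528
gripper_force: 0.0
```

>>> drive_tool:
  increments:
    - [[0.2,0,0,0.3,0],[0.2,0,0,0.5,0],[0.2,0,0,0.57,0],[0.2,0,0,0.57,0]]

```text
time_s: 5.52
tcp_pos: [0.5987, 0.2863, 0.0267]
eef_rot: [-179.9, 0.0, -86.5]
contact_force: [0.0, -0.3, 0.2]
gripper_width: 0.0529
gripper_force: 0.0
```

>>> drive_tool:
  increments:
    - [[-1,0,0,0,0],[-1,0,0,0,0],[-1,0,0,0,0],[-1,0,0,0,0],[-1,0,0,0,0]]
  squeeze: 30

```text
time_s: 6.15
tcp_pos: [0.598, 0.2864, 0.0252]
eef_rot: [-180.0, 0.0, -86.5]
contact_force: [-0.2, -0.0, 0.5]
gripper_width: 0.0149
gripper_force: 29.9
```

>>> drive_tool:
  increments:
    - [[-1,0.2,0,-0.01,0],[-1,0.4,-0.02,-0.01,0],[-1,0.6,-0.04,-0.01,0],[-1,0.8,-0.06,-0.01,0],[-1,1.0,-0.08,-0.01,0]]

```text
time_s: 6.78
tcp_pos: [0.615, 0.1651, 0.0264]
eef_rot: [180.0, -0.0, -86.6]
contact_force: [-0.1, 0.2, -1.5]
gripper_width: 0.0155
gripper_force: 29.9
```

>>> drive_tool:
  increments:
    - [[-1,0.1,-0.05,0,0],[-1,0.18,-0.1,0,0],[-1,0.18,-0.15,0,0],[-1,0.18,-0.15,0,0]]

```text
time_s: 7.28
tcp_pos: [0.6346, 0.1472, 0.0262]
eef_rot: [-180.0, 0.0, -86.5]
contact_force: [0.2, 0.6, -1.1]
gripper_width: 0.0151
gripper_force: 29.9
```

```bash
python3 - <<'E'
from h import *
im=capture("scene")[210:350,340:540];im2=capture("side")[250:420,200:380]
a=cv2.resize(im,None,fx=2.2,fy=2.2);b=cv2.resize(im2,None,fx=1.9,fy=1.9);o=np.zeros((330,785,3),np.uint8);o[:a.shape[0],:a.shape[1]]=a;o[:b.shape[0],442:442+b.shape[1]]=b
cv2.imwrite("pics/p1.png",o[:,:,::-1])
E
```

```text
(no output)
```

View pics/p1.png

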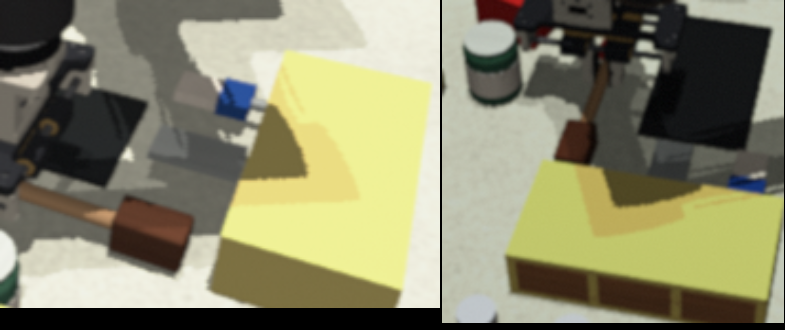

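>>> drive_tool:
  increments:
    - [[-1,0,0.05,0,0],[-1,0,0.1,0,0],[-1,0,0.1,0.04,0],[-1,0,0.1,0.07,0],[-1,0,0.1,0.07,0]]

```text
time_s: 8.0
tcp_pos: [0.622, 0.1459, 0.0176]
eef_rot: [180.0, -0.0, -86.5]
contact_force: [-0.1, -0.2, -0.4]
gripper_width: 0.0151
gripper_force: 29.9
```

>>> drive_tool:
  increments:
    - [[-0.27,0,0,0,0],[-0.27,0,0,0,0],[-0.27,0,0,0,0],[-0.27,0,0,-0.5,0],[-0.27,0,0,-0.6,0]]

```text
time_s: 8.62
tcp_pos: [0.6244, 0.1469, 0.0941]
eef_rot: [-179.7, 0.1, -86.5]
contact_force: [0.4, 0.6, -0.2]
gripper_width: 0.0318
gripper_force: 0.0
```

>>> drive_tool:
  increments:
    - [[0.3,-0.2,0,-0.4,0],[0.3,-0.6,0,-0.4,0],[0.3,-0.7,0,-0.4,0],[0.3,-0.7,0,-0.4,0]]

```text
time_s: 9.12
tcp_pos: [0.6165, 0.2303, 0.1374]
eef_rot: [180.0, -0.0, -86.4]
contact_force: [0.6, -0.9, 0.1]
gripper_width: 0.0566
gripper_force: 0.0
```

```bash
python3 - <<'E'
from h import *
import pickle
c=camera_model("wrist");s=r.get_state();im=capture("wrist");pickle.dump((c,s),open("w2.pkl","wb"))
cv2.imwrite("pics/w2.png",im[:,:,::-1]);print(s["tcp_pos"],s["eef_rot"])
E
```

```text
[0.61647466 0.23026972 0.13738772] [ 1.79953474e+02 -2.09838853e-02 -8.64458006e+01]
```

View pics/w2.png

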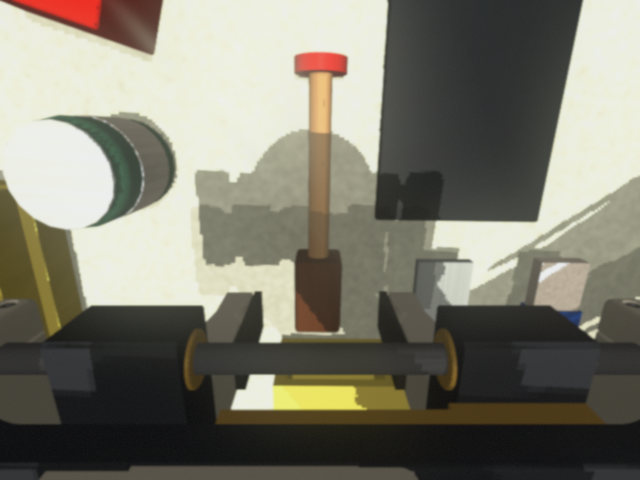

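```bash
python3 - <<'E'
from h import *
import pickle
c,s=pickle.load(open("w2.pkl","rb"))
a=ray(c,(321,62),.018);b=ray(c,(318.5,240),.018);print(a,b,np.degrees(np.arctan2(-(b-a)[0],(b-a)[1])))
print(ray(c,(318.5,251),.036),ray(c,(318,331),.0),ray(c,(318,308),.036),proj(c,[[.6,.3,.036]]))
E
```

```text
[0.62337295 0.10312822 0.018     ] [0.61751581 0.22797072 0.018     ] 2.6861298524172024
[0.61728684 0.23089672 0.036     ] [0.61249798 0.31943695 0.        ] [0.61486762 0.27737178 0.036     ] [[334.99894086 334.59544184]]
```

>>> drive_tool:
  increments:
    - [[0.3,-0.31,-0.015,0.1,0.0025],[0.3,-0.31,-0.015,0.4,0.0025],[0.3,-0.31,-0.015,0.7,0.0025],[0.3,-0.31,-0.015,0.99,0.0025],[0.3,-0.31,-0.015,0.99,0.0025]]

```text
time_s: 9.8
tcp_pos: [0.6147, 0.2643, 0.016]
eef_rot: [179.7, -0.2, -87.5]
contact_force: [-0.1, -0.4, -0.3]
gripper_width: 0.0568
gripper_force: 0.0
```

>>> drive_tool:
  increments:
    - [[-1,0,0,0,0],[-1,0,0,0,0],[-1,0,0,0,0],[-1,0,0,0,0],[-1,0,0,0,0]]
  squeeze: 50

```text
time_s: 10.42
tcp_pos: [0.6172, 0.2674, 0.0208]
eef_rot: [-179.9, 0.1, -87.4]
contact_force: [-0.8, -1.1, 6.4]
gripper_width: 0.0356
gripper_force: 50.0
```

>>> drive_tool:
  increments:
    - [[-1,0,0,-0.3,0],[-1,0,0,-0.6,0],[-1,0,0,-0.9,0],[-1,0,0,-1,0],[-1,0,0,-1,0]]

```text
time_s: 11.05
tcp_pos: [0.6165, 0.2673, 0.1397]
eef_rot: [-179.9, 0.1, -87.4]
contact_force: [-0.5, -0.7, -2.5]
gripper_width: 0.0357
gripper_force: 50.0
```

>>> drive_tool:
  increments:
    - [[-1,0.12,0.15,0,-0.006],[-1,0.25,0.3,0,-0.013],[-1,0.38,0.45,0,-0.02],[-1,0.5,0.6,0,-0.026],[-1,0.5,0.6,0,-0.026]]

```text
time_s: 11.68
tcp_pos: [0.5454, 0.2024, 0.1376]
eef_rot: [179.8, -0.0, -78.1]
contact_force: [1.3, 0.2, -1.3]
gripper_width: 0.0355
gripper_force: 50.0
```

>>> drive_tool:
  increments:
    - [[-1,0.1,0.2,0.1,0],[-1,0.2,0.4,0.2,0],[-1,0.37,0.66,0.27,0],[-1,0.37,0.66,0.27,0],[-1,0.37,0.66,0.27,0]]

```text
time_s: 12.3
tcp_pos: [0.4796, 0.1445, 0.1065]
eef_rot: [-180.0, -0.0, -78.1]
contact_force: [0.6, 0.3, -1.1]
gripper_width: 0.0359
gripper_force: 50.0
```

```bash
python3 - <<'E'
from h import *
import pickle
c=camera_model("wrist");s=r.get_state();w=capture("wrist");pickle.dump((c,s),open("w3.pkl","wb"));print(s["tcp_pos"],s["eef_rot"])
A=capture("scene")[160:300,210:400];B=capture("side")[170:290,300:400];w=w[0:330,160:480]
o=np.zeros((600,800,3),np.uint8)
o[:560//2*1+0,:380]=cv2.resize(A,(380,280));o[285:585,:250]=cv2.resize(B,(250,300));o[:412,400:]=cv2.resize(w,(400,412))
cv2.imwrite("pics/p2.png",o[:,:,::-1])
E
```

```text
[0.47956107 0.14445832 0.10650663] [-1.79993563e+02 -8.87789940e-03 -7.80630964e+01]
```

View pics/p2.png

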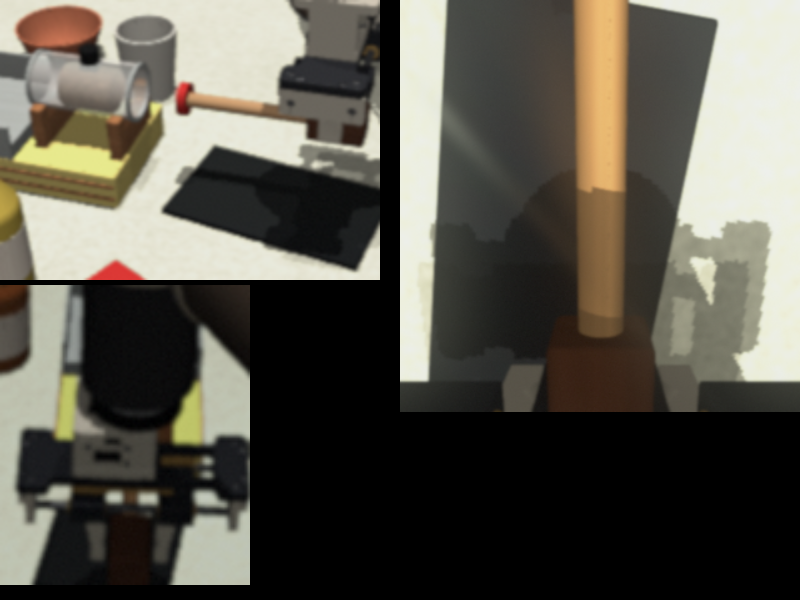

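```bash
python3 - <<'E'
from h import *
import pickle
S=C["scene"];c,s=pickle.load(open("w3.pkl","rb"));t=s["tcp_pos"];a=np.deg2rad(s["eef_rot"][2]);ax=np.array([np.cos(a),np.sin(a),0])
for L in(.165,.17):
  for z in(.098,.105): print(L,z,proj(S,[[*(t+ax*L)[:2],z]]))
print("shaft in wrist",proj(c,[[*(t+ax*k)[:2],.105] for k in(.035,.08,.1)]))
p=[.53716,-.12356,12.13]
print("mouth",proj(S,W(p,[(0,.06,.105)])), "tcp in station", np.linalg.solve(np.array([[np.cos(np.deg2rad(12.13)),-np.sin(np.deg2rad(12.13))],[np.sin(np.deg2rad(12.13)),np.cos(np.deg2rad(12.13))]]),t[:2]-p[:2]))
E
```

```text
0.165 0.098 [[300.87140206 210.65309783]]
0.165 0.105 [[300.70849487 207.88774127]]
0.17 0.098 [[298.66141549 210.33845888]]
0.17 0.105 [[298.48905179 207.57526837]]
shaft in wrist [[319.58067923 247.3471967 ]
 [319.48967701 140.0945604 ]
 [319.44331949  85.45890309]]
mouth [[279.02336092 205.0222758 ]] tcp in station [5.88788302e-06 2.74137656e-01]
```

>>> drive_tool:
  increments:
    - [[-1,0.12,0,0,0],[-1,0.24,0,0,0],[-1,0.36,0,0,0],[-1,0.42,0,0,0],[-1,0.44,0,0,0]]

```text
time_s: 13.08
tcp_pos: [0.4901, 0.0917, 0.1068]
eef_rot: [-180.0, 0.0, -78.1]
contact_force: [-0.1, 0.3, -1.3]
gripper_width: 0.0356
gripper_force: 50.0
```

>>> drive_tool:
  increments:
    - [[-1,0.07,0,0,0],[-1,0.14,0,0,0],[-1,0.21,0,0,0],[-1,0.28,0,0,0],[-1,0.35,0,0,0]]

```text
time_s: 13.7
tcp_pos: [0.4987, 0.0519, 0.1067]
eef_rot: [-180.0, 0.1, -78.1]
contact_force: [-2.6, 7.4, -0.3]
gripper_width: 0.0355
gripper_force: 50.0
```

>>> drive_tool:
  increments:
    - [[-1,0.07,0,0,0],[-1,0.14,0,0,0],[-1,0.21,0,0,0],[-1,0.28,0,0,0],[-1,0.35,0,0,0]]

```text
time_s: 14.32
tcp_pos: [0.5074, 0.0095, 0.1068]
eef_rot: [180.0, -0.0, -78.1]
contact_force: [-0.7, 0.5, -0.6]
gripper_width: 0.0359
gripper_force: 50.0
```

>>> drive_tool:
  increments:
    - [[-1,0.08,0,0,0],[-1,0.16,0,0,0],[-1,0.24,0,0,0],[-1,0.32,0,0,0],[-1,0.32,0,0,0]]

```text
time_s: 14.95
tcp_pos: [0.5153, -0.0281, 0.1067]
eef_rot: [180.0, -0.0, -78.1]
contact_force: [0.7, 0.0, -0.9]
gripper_width: 0.0358
gripper_force: 50.0
```

```bash
python3 - <<'E'
from h import *
A=capture("scene")[150:290,130:330];B=capture("side")[140:260,300:400]
o=np.zeros((420,800,3),np.uint8)
o[:350,:500]=cv2.resize(A,(500,350));o[:360,500:]=cv2.resize(B,(300,360))
cv2.imwrite("pics/p3.png",o[:,:,::-1])
E
```

```text
(no output)
```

View pics/p3.png

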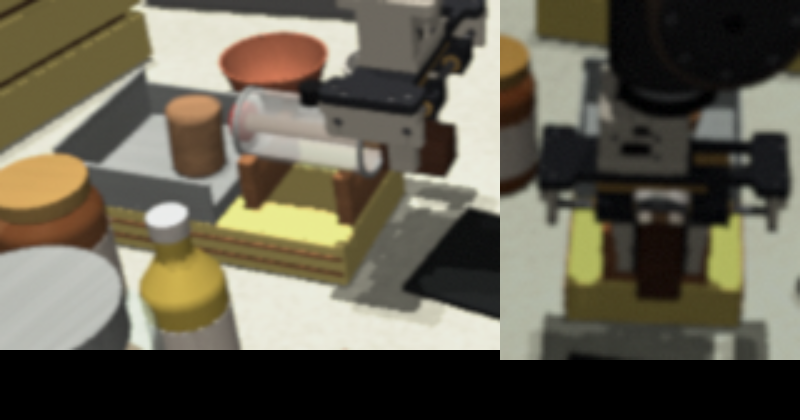

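>>> drive_tool:
  increments:
    - [[-1,-0.2,0,0,0],[-1,-0.4,0,0,0],[-1,-0.6,0,0,0],[-1,-0.8,0,0,0],[-1,-1,0,0,0]]

```text
time_s: 15.68
tcp_pos: [0.4901, 0.0911, 0.1068]
eef_rot: [-180.0, 0.0, -78.0]
contact_force: [0.5, -0.2, -0.9]
gripper_width: 0.0355
gripper_force: 50.0
```

>>> drive_tool:
  increments:
    - [[-1,-0.2,0,0,0],[-1,-0.35,0,0,0],[-1,-0.35,0,0,0]]

```text
time_s: 16.05
tcp_pos: [0.4816, 0.1323, 0.1069]
eef_rot: [-180.0, 0.0, -78.0]
contact_force: [-0.0, -0.8, -1.2]
gripper_width: 0.0357
gripper_force: 50.0
```

>>> drive_tool:
  increments:
    - [[-1,-0.1,-0.1,0,0.008],[-1,-0.2,-0.2,0,0.016],[-1,-0.26,-0.28,0.1,0.0236],[-1,-0.26,-0.28,0.2,0.0236],[-1,-0.26,-0.28,0.2,0.0236]]

```text
time_s: 16.68
tcp_pos: [0.507, 0.1674, 0.0815]
eef_rot: [179.8, -0.1, -86.5]
contact_force: [-0.0, -0.4, -1.2]
gripper_width: 0.0356
gripper_force: 50.0
```

>>> drive_tool:
  increments:
    - [[-1,0,0,0.12,0],[-1,0,0,0.24,0],[-1,0,0,0.34,0],[-1,0,0,0.4,0],[-1,0,0,0.4,0]]

```text
time_s: 17.3
tcp_pos: [0.5078, 0.1683, 0.0341]
eef_rot: [179.9, -0.0, -86.6]
contact_force: [0.1, 0.5, -0.9]
gripper_width: 0.0356
gripper_force: 50.0
```

>>> drive_tool:
  increments:
    - [[-1,0,0,0.01,0],[-1,0,0,0.02,0],[-1,0,0,0.02,0],[-1,0,0,0.02,0]]

```text
time_s: 17.8
tcp_pos: [0.5082, 0.1687, 0.0325]
eef_rot: [-180.0, 0.0, -86.6]
contact_force: [-0.2, -0.4, -1.3]
gripper_width: 0.0358
gripper_force: 50.0
```

>>> drive_tool:
  increments:
    - [[-1,0,0,0.01,0],[-1,0,0,0.02,0],[-1,0,0,0.02,0],[-1,0,0,0.02,0]]

```text
time_s: 18.3
tcp_pos: [0.5081, 0.1686, 0.0299]
eef_rot: [180.0, -0.0, -86.6]
contact_force: [-0.5, -0.3, -0.1]
gripper_width: 0.0361
gripper_force: 50.0
```

>>> drive_tool:
  increments:
    - [[-1,0,0,0.01,0],[-1,0,0,0.02,0],[-1,0,0,0.02,0],[-1,0,0,0.02,0]]

```text
time_s: 18.8
tcp_pos: [0.5082, 0.1686, 0.0288]
eef_rot: [-180.0, 0.0, -86.5]
contact_force: [-4.8, -1.0, 13.3]
gripper_width: 0.0356
gripper_force: 50.0
```

>>> drive_tool:
  increments:
    - [[-1,0,0,-0.005,0],[0.4,0,0,-0.005,0],[0.4,0,0,-0.005,0],[0.4,0,0,-0.005,0],[0.4,0,0,-0.005,0]]

```text
time_s: 19.42
tcp_pos: [0.5081, 0.1686, 0.028]
eef_rot: [180.0, -0.0, -86.6]
contact_force: [0.5, -0.2, -0.1]
gripper_width: 0.0608
gripper_force: 0.0
```

>>> drive_tool:
  increments:
    - [[0.4,0,0,-0.2,0],[0.4,0,0,-0.5,0],[0.4,0,0,-1,0],[0.4,0,0,-1,0]]

```text
time_s: 19.92
tcp_pos: [0.5107, 0.1702, 0.153]
eef_rot: [-179.6, 0.2, -86.5]
contact_force: [-0.3, 0.2, -1.3]
gripper_width: 0.0617
gripper_force: 0.0
```

>>> drive_tool:
  increments:
    - [[0.4,-0.3,0,-0.3,0],[0.4,-0.3,0,-0.6,0],[0.4,-0.3,0,-0.6,0],[0.4,-0.3,0,-0.6,0]]

```text
time_s: 20.42
tcp_pos: [0.5054, 0.2043, 0.2193]
eef_rot: [179.9, -0.0, -86.6]
contact_force: [0.1, -0.7, -0.7]
gripper_width: 0.0616
gripper_force: 0.0
```

```bash
python3 - <<'E'
from h import *
S=C["scene"];c=camera_model("wrist");w=capture("wrist");im=capture("scene")
def red(a,lim):
    h=cv2.cvtColor(a,cv2.COLOR_RGB2HSV);m=(((h[...,0]<6)|(h[...,0]>174))&(h[...,1]>170)&(h[...,2]>60)).astype(np.uint8)
    n,_,st,ce=cv2.connectedComponentsWithStats(m);return [(st[i].tolist(),ce[i].round(1).tolist()) for i in range(1,n) if st[i][4]>lim]
print(red(w,80));print(red(im,15))
p=[.5128,.0999,3.3];L=W(p,[(0,-.095,.026)]);print("expected disc",L,proj(c,L),proj(S,L))
cv2.imwrite("pics/end.png",np.hstack([w,im])[:,:,::-1])
h=cv2.cvtColor(w,cv2.COLOR_RGB2HSV);m=((h[...,0]>3)&(h[...,0]<18)&(h[...,1]>90)).astype(np.uint8)
n,_,st,ce=cv2.connectedComponentsWithStats(m);print([(st[i].tolist(),ce[i].round().tolist()) for i in range(1,n) if st[i][4]>150])
E
```

```text
[([0, 0, 41, 86, 2577], [15.9, 35.8])]
[([307, 235, 9, 15, 73], [310.0, 242.4]), ([0, 249, 81, 67, 2841], [35.0, 285.6]), ([230, 291, 65, 72, 3004], [262.9, 325.7])]
expected disc [[0.51826858 0.00505753 0.026     ]] [[318.24437128 -20.91338378]] [[310.02325987 241.49282939]]
[([18, 0, 64, 94, 3904], [54.0, 52.0]), ([300, 0, 40, 210, 4279], [320.0, 123.0])]
```

```bash
python3 -c "
from plant import job
print(job.close_job())"
```

```text
the job is handed in; nothing more can be done
None
```

The cork is in the steel tray and the rod lies flat on the slate board; I handed the job in at about 20.5 s with the gripper open and clear, and the gripper never touched the cork.

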